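Set the off-cut to the long stop of the saw jig

ROBOT

A 7-joint arm with a two-finger parallel gripper is mounted at the origin on a cart in front of the work surface, level with it; the furniture and walls round the work are solid. World frame = base frame: x ahead of the robot, y to its left, z up, the work surface at z = 0. Lengths are in mm, angles in rad, forces in N, time in s.
With the tool pointing down it reaches from about 400 to 925 mm from the base axis. Payload 5.6 kg.
Tool frame: the origin (TCP) lies between the finger pads; the fingertips stand 14 mm ahead of it and the grasp point (between the pads) lies 5 mm behind it; x points along the fingers, y is the direction in which the jaws open and shut, and the axes are right-handed (so a half turn about x gives the same grasp; the last joint's range is limited). The gripper opens to 85 mm and grips with 20 to 120 N. Pads are 22 mm wide; open, the fingers measure 114 mm over their backs; the gripper's body (76 mm by 85 mm) begins 54 mm behind the grasp point. The pads swing forward as they close: fully open they stand 13 mm farther back than shut.
Start: joints at [1.221, 0.468, -0.012, 1.603, 0.006, 1.071, -0.056], TCP at [196.265, -619.667, 245.29] pointing down, gripper open.
Joint ranges: [-2.53, 2.53], [-0.31, 2.02], [-1.57, 1.55], [0.28, 2.44], [-1.29, 4.43], [0.15, 1.84], [-2.92, 2.92]. Speed limits (rad/s): [2.57, 2.57, 3.14, 3.14, 3.14, 3.14, 3.14].

INTERFACE

Orientations are given as a rotation vector (axis times angle).
In Python, from bench import env gives the robot as it stands.
- The arm moves only by the tool send_rows, never from a script. Its argument "deltas" is a list that holds one entry, the list of rows, each a list of 7 numbers: the shift along the tool's x, y, z in cm, then the turn, a rotation vector about the tool's x, y, z in rad, then the gripper's target within -1 to 1 (shut at 1, half-way at 0, fully open at -1). In form: [[[tx, ty, tz, ax, ay, az, hand], ...]]. A call has exactly 10 rows; each row shifts and turns the pose as measured when the row begins, along the tool's axes as they then stand; what a row does not reach is not made up. A row lasts 1/10 s, in which the tool goes at most 50 mm and 8.59 degrees, less where a joint would pass 70% of its speed; a pose out of reach is approached as far as the arm can. A call is refused whole if a number of a shift passes 5 or a number of a turn 0.15, either way. A call with a gripper value outside its range is refused whole. The fingers move at their own pace and stop on an object; "newtons" is the grip in N (left out, the last holds). Time passes only in rows, so rows that do not move let the fingers close, or fill a call up. It gives the time, the measured TCP pose, the force and the opening at its end, in the units of the state.
- env.sense(): the state, without advancing time (a new reading comes with each control period).
- env.camera(name): name is "side" or "top" or "wrist"; returns the picture (420x560x3 uint8, red, green, blue); there is no depth.
- env.camera_params(name): a dict with "fovy" (degrees; the focal length in pixels is half the picture's height over the tangent of half this angle, whatever the lens; pixels are square), "cx", "cy" (the principal point, pixels), "extrinsics" (4x4, takes a point from camera to world coordinates). Camera axes: x right, y down, z forward; pixel columns grow to the right and rows downward; lengths in mm; the calibration is good to about 2 mm. A picture is of the moment at which its call begins: read the wrist's pose just before it. camera_params takes no time and is no camera call; for the wrist camera it gives the pose at the moment of the call.
- env.hand_in(): hands the job in, once; it reports no verdict.
The state is a dict: "t": time; "joints": joint angles; "joint_vel": joint speeds; "effort": joint torques, N m; "eef_pos": TCP position; "ee_rot": TCP orientation; "wrist_force": force on the tool from outside, world axes, zero at the start; "wrist_torque": the same for the moment, N m; "finger_gap": opening from 0.0 (shut) to 1.0 (fully open).
Only numpy, scipy, OpenCV 4.12 (cv2) and the standard library are available. Lean on these libraries where they do the work, as an engineer would, in place of code of your own. Each camera call takes 0.05 s, during which the arm holds its last target.

TASK

Set the pine block in the saw jig for the long cut: press down the tail of the rocking length stop, behind the fence, until its nose has swung up well clear of the block's path and stays up. Then push the block with the fingers, flat on the jig, until it lies flush along the fence with its end butted against the fixed end stop. Only press and push: do not pick the block up, leave the nose raised, and do not disturb the loose things round the jig.

Things in the scene. Friction and masses are not known exactly. Their poses are not given: they have to be found in the camera images.
- saw_jig: Saw jig screwed to the table, does not move: plywood base 195 x 360 x 18 mm. Origin on the table, z up, x from the open front to the fence, y along the fence towards the end stop. In this frame the base spans x -110 to +85, y -180 to +180 mm. The screws and the narrow saw kerf (at y = +68) are flush. Its base, fence, end stop and pivot bracket are rigid.
- fence_top (a point): Upper front edge of the hardwood fence, at mid length: on saw_jig at (+20, 0, +58) mm. The fence is 25 mm thick (saw_jig x +20 to +45), 40 mm high above the base, and runs from y -172 to +172 mm; its front face looks to -x.
- end_stop (a point): Top edge, at mid width, of the fixed end stop's face: on saw_jig at (-12.5, +135, +48) mm. The end stop is a hardwood block 65 x 34 x 30 mm on the base in front of the fence, filling saw_jig x -45 to +20 and y +135 to +169 mm; its face looks to -y.
- nest_corner (a point): Where the fence face, the end stop face and the top of the base meet: on saw_jig at (+20, +135, +18) mm, axes as saw_jig. One lower corner of the seated block lies here.
- rocker (a joint): Angle (rad) of the rocking length stop about its pivot, along saw_jig y, at x = +32.5, y = +103 mm, 72 mm above the table. 0: nose down, barring the block's path; 0.70: tail fully down at its limit, nose up. The nose clears the block above about 0.50; press the tail all but fully down, past 0.60. The pivot bolt is stiff: the stop stays where it is left; 2 to 4 N on the pad moves it.
- tail_pad (a point): Middle of the top face of the thumb pad (ribbed black, 30 x 26 x 8 mm) at the end of the stop's tail, an aluminium bar 16 mm wide that reaches 70 mm back from the pivot, behind the fence. At joint 0 the tail slopes up at 30 degrees and this point is 104 mm above the table at saw_jig x = +78 mm; at joint 0.70 it slopes 10 degrees down, 67 mm above the table at x = +88 mm.
- nose_tip (a point): Middle of the lower end of the stop's nose, an aluminium leg 16 x 16 mm. With the joint at 0 it hangs 20 mm above the base at saw_jig x = -14 mm; its face towards the block is at saw_jig y = +95 mm. Raised, the nose's highest point is 111 mm above the table: keep the gripper's body clear of it while pushing.
- pine_block: Loose rough-sawn brown pine block, 45 x 90 x 38 mm (x, y, z), about 80 g, lying on the jig's base in front of the fence, short of the nose. Origin: centre of its underside; y along its length. Seated, its origin is 22 mm in front of the fence face and 45 mm from the end stop face, its long side parallel to the fence; its trailing end is then 50 mm short of the nose.
- try_square: Loose try square, 110 x 168 x 14 mm, flat on the table beside the end of the jig away from the end stop; leave alone.
- tape_measure: Loose tape measure, 36 x 77 x 62 mm, standing on the table behind the jig, some 100 to 165 mm along the fence from the tail; leave alone.
- pencil: Loose carpenter's pencil, 173 mm long, 8 mm high, on the table in front of the jig; leave alone.
- off_cut: Loose small dark wood off-cut, 38 x 60 x 19 mm, on the table beyond the end stop; leave alone.
There are look-alikes about, which are no part of the job. What is shaped like the pine_block but orange is not meant.

How it is judged (in metres and radians):
On the way, in this order (a step that is already met when the one before it is completed fails the run):
1. the fingers, at the tail behind the fence, have pressed it down so that the nose is up clear of the block's path (value of joint rocker above 0.58 rad and horizontal distance between the grasp point and tail_pad below 0.05 m), for 0.1 s.
2. the block has been pushed under the raised nose up to the end stop (y of pine_block in the frame of nest_corner above -0.048 m and value of joint rocker above 0.55 rad), for 0.2 s.
At the end, for the whole second after the job is handed in: The rocking stop stays up (joint above 0.55 rad); the block lies flat and still on the jig, its long side within 3 mm of the fence and parallel to it within 0.04 rad, its end within 3 mm of the end stop (all of step 2 and y of pine_block in the frame of nest_corner below -0.042 m and x of pine_block in the frame of nest_corner between -0.0255 and -0.0195 m and z of pine_block in the frame of nest_corner below 0.004 m and angle between the y axis of pine_block and the y axis of saw_jig, either way round below 0.04 rad and angle between pine_block's own z axis and vertical below 0.05 rad and linear speed of pine_block below 0.01 m/s); the robot touches nothing.
It fails at once if the block is lifted off the jig (more than 8 mm) (z of pine_block in the frame of nest_corner above 0.008 m).
It fails at once if the block is tipped (angle between pine_block's own z axis and vertical above 0.25 rad).
It fails at once if a loose thing round the jig (try square, tape measure, pencil, small off-cut) is moved more than 20 mm (distance of any of try_square, tape_measure, pencil, off_cut from where it was at the start of the episode above 0.02 m).
It also fails if it takes over 62 s, if anything falls off the work surface, if the arm or the gripper's body presses on something with over 40 N, if the wrist force passes 120 N, or if a joint passes its speed limit or range.

## Working session

There is one attempt and no reset: what is moved stays moved. The work goes in short steps, Python scripts to look and compute and a tool call to move; the robot and the scene stay as the last step left them, time stands still between calls to the robot, and variables do not carry over. Pictures are saved under pics/ and viewed, and the job is handed in when it is done.

Besides the shell and the picture viewer there is one more tool, called as name(argument=value, ...) on one line, values as JSON. send_rows: Moves the arm, as the interface text tells. Its arguments: {"type":"object","properties":{"deltas":{"type":"array","items":{"type":"array","items":{"type":"array","items":{"type":"number"}}}},"newtons":{"type":"number"}},"required":["deltas"]}

```bash
mkdir -p pics; ls; python3 - <<'E'
from bench import env
import cv2,numpy as np
s=env.sense(); print({k:np.round(v,3).tolist() for k,v in s.items()})
for n in ["side","top","wrist"]:
    p=env.camera_params(n); print(n,p["fovy"],p["cx"],p["cy"],np.round(p["extrinsics"],3).tolist())
    cv2.imwrite(f"pics/{n}0.png",env.camera(n)[:,:,::-1])
E
```

```text
pics
{'t': 0.0, 'joints': [1.221, 0.468, -0.012, 1.604, 0.006, 1.071, -0.056], 'joint_vel': [0.001, 0.001, -0.001, 0.001, -0.002, -0.001, 0.0], 'effort': [0.001, -53.239, 0.022, -25.131, 0.011, 0.008, 0.0], 'eef_pos': [196.078, -619.139, 244.303], 'ee_rot': [2.056, 0.32, -2.057], 'wrist_force': [0.344, 0.735, -0.035], 'wrist_torque': [0.018, 0.011, 0.053], 'finger_gap': 1.003}
side 45.87238070746221 273.0032364919521 208.91870871385154 [[-0.999, 0.008, -0.038, 571.877], [0.035, 0.59, -0.806, 1076.451], [0.016, -0.807, -0.59, 857.283], [0.0, 0.0, 0.0, 1.0]]
top 43.2084442179036 271.08045877409967 207.22809458212453 [[-0.004, -0.995, 0.099, 384.804], [-1.0, 0.003, -0.015, 71.914], [0.015, -0.1, -0.995, 1375.708], [0.0, 0.0, 0.0, 1.0]]
wrist 68.63385814982279 278.24894135929185 202.43354954276506 [[0.302, -0.92, -0.248, 258.829], [-0.953, -0.292, -0.077, -598.978], [-0.001, 0.26, -0.966, 374.333], [0.0, 0.0, 0.0, 1.0]]
```

View pics/side0.png

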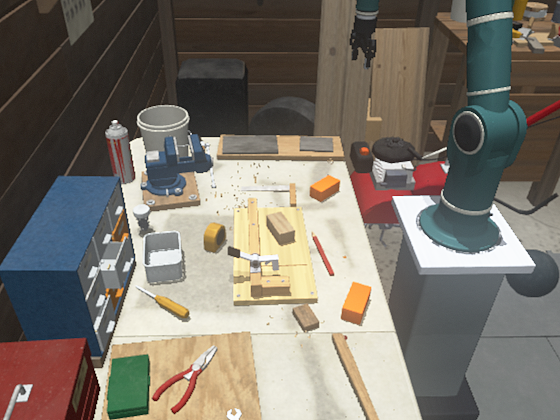

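View pics/top0.png

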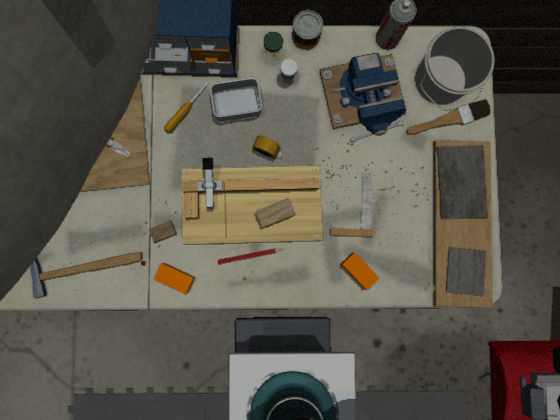

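View pics/wrist0.png

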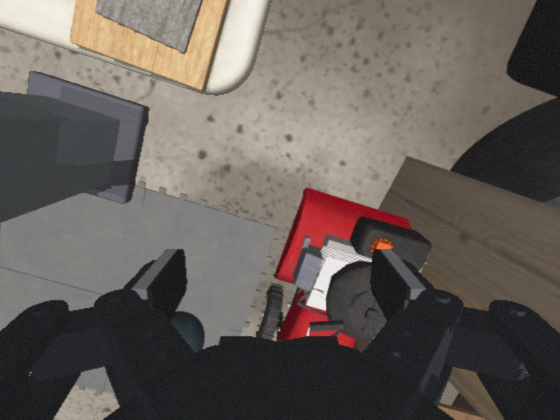

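The top view shows the jig at about (182–322, 166–243). The brown block is at (275,213), turned, the end stop at (192,205) and the black tail pad at (208,164). The orange look-alikes at (174,278) and (359,271) are off the jig, so the brown block lying on the jig is the one meant. I'll confirm that in enlarged crops.

```bash
python3 - <<'E'
import cv2
a=cv2.imread("pics/top0.png")[140:300,140:390]; cv2.imwrite("pics/topc.png",cv2.resize(a,None,fx=3.2,fy=3.2,interpolation=cv2.INTER_CUBIC))
a=cv2.imread("pics/side0.png")[170:340,190:370]; cv2.imwrite("pics/sidec.png",cv2.resize(a,None,fx=3.5,fy=3.5,interpolation=cv2.INTER_CUBIC))
E
```

```text
(no output)
```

View pics/topc.png

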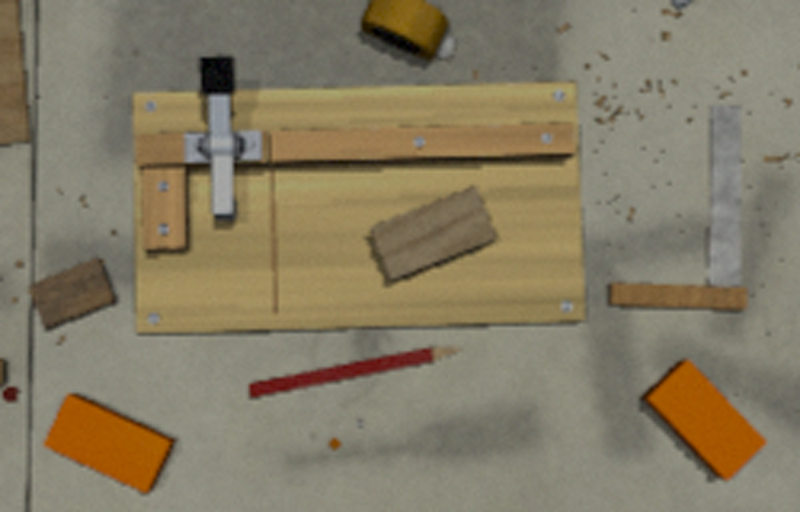

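View pics/sidec.png

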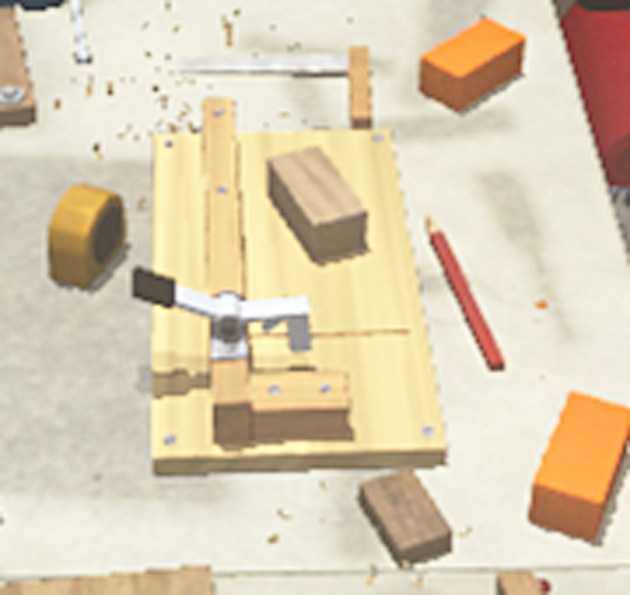

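The crops confirm it: the brown pine block lies on the jig at top-crop (433,235), short of the nose. Next I'll measure by casting rays and triangulating between the two views.

```bash
cat > h.py <<'E'
import numpy as np,cv2
from bench import env
def ray(n,uv,p=None):
    p=p or env.camera_params(n); f=210/np.tan(np.radians(p["fovy"]/2)); E=np.array(p["extrinsics"])
    d=E[:3,:3]@np.array([(uv[0]-p["cx"])/f,(uv[1]-p["cy"])/f,1]); return E[:3,3],d/np.linalg.norm(d)
def plane(n,uv,z,p=None):
    o,d=ray(n,uv,p); return o+d*(z-o[2])/d[2]
def tri(r1,r2):
    (a,u),(b,v)=r1,r2; A=np.stack([u,-v],1); s=np.linalg.lstsq(A,b-a,rcond=None)[0]
    P,Q=a+u*s[0],b+v*s[1]; return (P+Q)/2,np.linalg.norm(P-Q)
T=lambda c:(140+(c[0]+.5)/3.2-.5,140+(c[1]+.5)/3.2-.5)
S=lambda c:(190+(c[0]+.5)/3.5-.5,170+(c[1]+.5)/3.5-.5)
E
python3 - <<'E'
from h import *
np.set_printoptions(precision=1,suppress=True)
C={}
for n,c in dict(BL=(133,93),BR=(577,83),FR=(583,320),FL=(138,332)).items(): C[n]=plane("top",T(c),18); print(n,C[n])
print("sizes",np.linalg.norm(C["BL"]-C["BR"]),np.linalg.norm(C["BL"]-C["FL"]),np.linalg.norm(C["FR"]-C["FL"]))
for n,c in dict(BR=(152,137),FR=(387,131),FL=(443,453),BL=(153,459)).items(): print("side",n,plane("side",S(c),18))
print("pad",tri(ray("top",T((217,75))),ray("side",S((155,280)))))
print("block corner near fence,trailing",tri(ray("top",T((472,187))),ray("side",S((268,160)))))
print("near fence,lead",tri(ray("top",T((370,235))),ray("side",S((317,228)))))
print("front,lead",tri(ray("top",T((390,283))),ray("side",S((367,210)))))
print("front trail",tri(ray("top",T((496,237))),ray("side",S((318,147)))))
print("block top z56", [plane("top",T(c),56) for c in [(472,187),(370,235),(390,283),(496,237)]])
print("fence R front top",tri(ray("top",T((573,151))),ray("side",S((233,100)))))
E
```

```text
BL [621.3 283.3  18. ]
BR [628.9 -76.1  18. ]
FR [436.7 -78.3  18. ]
FL [428.5 276.9  18. ]
sizes 359.48970235754985 192.8993686162284 355.33239884055047
side BR [631.8 -72.7  18. ]
side FR [438.7 -78.5  18. ]
side FL [430.6 281.9  18. ]
side BL [620.6 283.4  18. ]
pad (array([619.3, 206.4, 105.3]), np.float64(0.9053354114910989))
block corner near fence,trailing (array([539.4,  11.6,  56.8]), np.float64(0.23453343877547003))
near fence,lead (array([503.9,  91.3,  53.8]), np.float64(3.0431649122008486))
front,lead (array([466.1,  75.7,  57.8]), np.float64(3.2913864737015452))
front trail (array([500.2,  -7. ,  55.2]), np.float64(0.36532415098230253))
block top z56 [array([539.7,  11.5,  56. ]), array([502.2,  91.4,  56. ]), array([464.6,  75.9,  56. ]), array([500.3,  -7. ,  56. ])]
fence R front top (array([566.6, -67.8,  58. ]), np.float64(2.1446902771428333))
```

```bash
cat >> h.py <<'E'
from scipy.spatial.transform import Rotation as R
yaw=0.0244; O=np.array([542.1,102.8,0])
J=R.from_euler('z',yaw).as_matrix()
def w2j(p): return J.T@(np.asarray(p)-O)
def j2w(p): return J@np.asarray(p)+O
def st(tip=None):
    s=env.sense(); M=R.from_rotvec(s["ee_rot"]).as_matrix(); p=np.array(s["eef_pos"])
    print("t",round(s["t"],2),"tcp jig",np.round(w2j(p),1),"world",np.round(p,1),"F",np.round(s["wrist_force"],1),"gap",round(float(s["finger_gap"]),2))
    # desired: tool x down, tool y along +-jig y
    best=None
    for sg in (1,-1):
        D=np.stack([[0,0,-1],sg*J[:,1],np.cross([0,0,-1],sg*J[:,1])],1)
        rv=R.from_matrix(M.T@D).as_rotvec()
        if best is None or np.linalg.norm(rv)<np.linalg.norm(best[0]): best=(rv,sg)
    print("tool axes(jig)",np.round(J.T@M,3).tolist(),"turn needed",np.round(best[0],3),best[1])
    if tip is not None: print("shift tool cm",np.round(M.T@(j2w(tip)-p)/10,2), "in desired axes", np.round(np.array(tip)-w2j(p),1))
    return s,M
E
python3 - <<'E'
from h import *
st([85,103,160])
E
```

```text
t 0.15 tcp jig [-363.5 -713.4  244.5] world [ 196.1 -619.3  244.5] F [ 0.4 -0.8  0.7] gap 1.0
tool axes(jig) [[-0.001, 0.279, -0.96], [0.001, -0.96, -0.279], [-1.0, -0.001, 0.0]] turn needed [0.282 0.    0.001] -1
shift tool cm [  8.54 -65.9  -65.82] in desired axes [448.5 816.4 -84.5]
```

send_rows(deltas=[[[0, 0, 0, 0.14, 0, 0, 1], [0, 0, 0, 0.14, 0, 0, 1], [0, -4, -2.2, 0, 0, 0, 1], [0, -4, -2.2, 0, 0, 0, 1], [0, -4, -2.2, 0, 0, 0, 1], [0, -4, -2.2, 0, 0, 0, 1], [0, -4, -2.2, 0, 0, 0, 1], [0, -4, -2.2, 0, 0, 0, 1], [0, -4, -2.2, 0, 0, 0, 1], [0, -4, -2.2, 0, 0, 0, 1]]], newtons=40)

```text
t: 1.15
eef_pos: [368.0, -290.6, 240.8]
ee_rot: [-2.215, -0.003, 2.226]
wrist_force: [2.1, 0.2, -0.2]
finger_gap: -0.001
```

```bash
python3 - <<'E'
from h import *
st([85,103,160])
E
```

```text
t 1.15 tcp jig [-183.7 -389.   240.8] world [ 368.  -290.6  240.8] F [ 2.1  0.2 -0.2] gap -0.0
tool axes(jig) [[-0.005, -0.024, -1.0], [0.002, -1.0, 0.024], [-1.0, -0.002, 0.005]] turn needed [-0.024  0.005  0.002] -1
shift tool cm [  8.04 -49.81 -25.73] in desired axes [268.7 492.  -80.8]
```

send_rows(deltas=[[[0, -4.3, -2.3, -0.024, 0, 0, 1], [0, -4.3, -2.3, 0, 0, 0, 1], [0, -4.3, -2.3, 0, 0, 0, 1], [0, -4.3, -2.3, 0, 0, 0, 1], [0, -4.3, -2.3, 0, 0, 0, 1], [0, -4.3, -2.3, 0, 0, 0, 1], [0, -4.3, -2.3, 0, 0, 0, 1], [0, -4.3, -2.3, 0, 0, 0, 1], [0, -4.3, -2.3, 0, 0, 0, 1], [0, -3, -1.5, 0, 0, 0, 1]]])

```text
t: 2.15
eef_pos: [583.6, 146.0, 240.4]
ee_rot: [2.206, 0.028, -2.213]
wrist_force: [0.4, 1.5, 0.0]
finger_gap: 0.002
```

```bash
python3 - <<'E'
from h import *
st([85,103,160])
E
```

```text
t 2.15 tcp jig [ 42.5  42.2 240.4] world [583.6 146.  240.4] F [0.4 1.5 0. ] gap 0.0
tool axes(jig) [[-0.003, 0.001, -1.0], [0.0, -1.0, -0.001], [-1.0, -0.0, 0.003]] turn needed [0.001 0.003 0.   ] -1
shift tool cm [ 8.03 -6.07 -4.28] in desired axes [ 42.5  60.8 -80.4]
```

send_rows(deltas=[[[0, -3, -2.1, 0, 0, 0, 1], [0, -3, -2.1, 0, 0, 0, 1], [2, -0.2, -0.3, 0, 0, 0, 1], [2, 0, 0, 0, 0, 0, 1], [2, 0, 0, 0, 0, 0, 1], [2, 0, 0, 0, 0, 0, 1], [1.5, 0, 0, 0, 0, 0, 1], [0.5, 0, 0, 0, 0, 0, 1], [0, 0, 0, 0, 0, 0, 1], [0, 0, 0, 0, 0, 0, 1]]])

```text
t: 3.15
eef_pos: [627.7, 221.2, 133.7]
ee_rot: [2.199, 0.043, -2.212]
wrist_force: [0.1, 1.0, -0.6]
finger_gap: 0.0
```

```bash
python3 - <<'E'
from h import *
st([85,103,135])
cv2.imwrite("pics/w1.png",env.camera("wrist")[:,:,::-1])
cv2.imwrite("pics/s1.png",cv2.resize(env.camera("side")[170:340,190:370,::-1],None,fx=3.5,fy=3.5))
E
```

```text
t 3.15 tcp jig [ 88.5 116.2 133.7] world [627.7 221.2 133.7] F [ 0.1  1.  -0.6] gap 0.0
tool axes(jig) [[-0.006, 0.01, -1.0], [0.004, -1.0, -0.01], [-1.0, -0.004, 0.006]] turn needed [0.01  0.006 0.004] -1
shift tool cm [-0.14  1.32  0.36] in desired axes [ -3.5 -13.2   1.3]
```

View pics/w1.png

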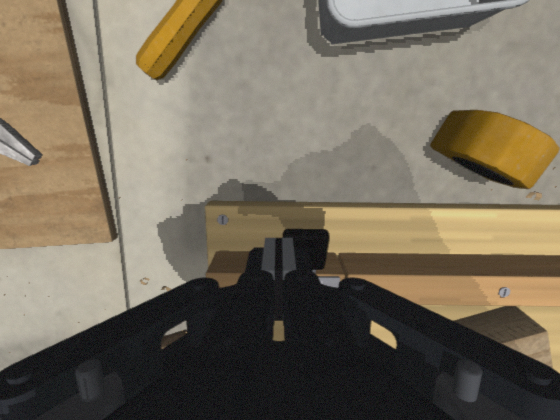

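View pics/s1.png

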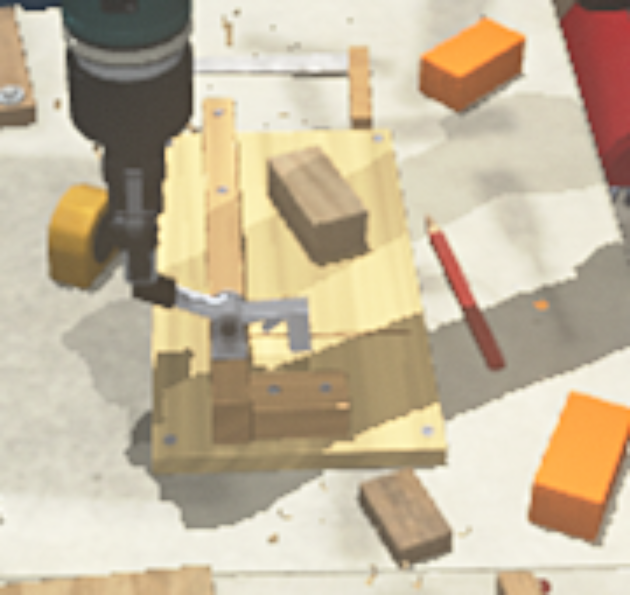

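In the wrist picture the shut fingers at about (278,250) sit roughly 13 mm to the +y side of the black pad (285–328, 230–268). That matches the measured offset, so I'll shift and then press.

send_rows(deltas=[[[0, 0.7, 0.2, 0.01, 0.006, 0.004, 1], [0, 0.6, 0.1, 0, 0, 0, 1], [0, 0, 0, 0, 0, 0, 1], [1, 0, 0, 0, 0, 0, 1], [1, 0, 0, 0, 0, 0, 1], [1, 0, 0, 0, 0, 0, 1], [0.7, 0, 0, 0, 0, 0, 1], [0.5, 0, 0, 0, 0, 0, 1], [0.5, 0, 0, 0, 0, 0, 1], [0, 0, 0, 0, 0, 0, 1]]])

```text
t: 4.25
eef_pos: [630.3, 207.2, 87.2]
ee_rot: [2.225, 0.028, -2.197]
wrist_force: [0.7, 0.4, 0.4]
finger_gap: -0.001
```

```bash
python3 - <<'E'
from h import *
st([86,103,82])
E
```

```text
t 4.25 tcp jig [ 90.7 102.2  87.2] world [630.3 207.2  87.2] F [0.7 0.4 0.4] gap -0.0
tool axes(jig) [[0.013, -0.002, -1.0], [0.002, -1.0, 0.002], [-1.0, -0.002, -0.013]] turn needed [-0.002 -0.013  0.002] -1
shift tool cm [ 0.52 -0.07  0.48] in desired axes [-4.7  0.8 -5.2]
```

```bash
python3 - <<'E'
from h import *
cv2.imwrite("pics/s2.png",cv2.resize(env.camera("side")[170:340,190:370,::-1],None,fx=3.5,fy=3.5))
E
```

```text
(no output)
```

View pics/s2.png

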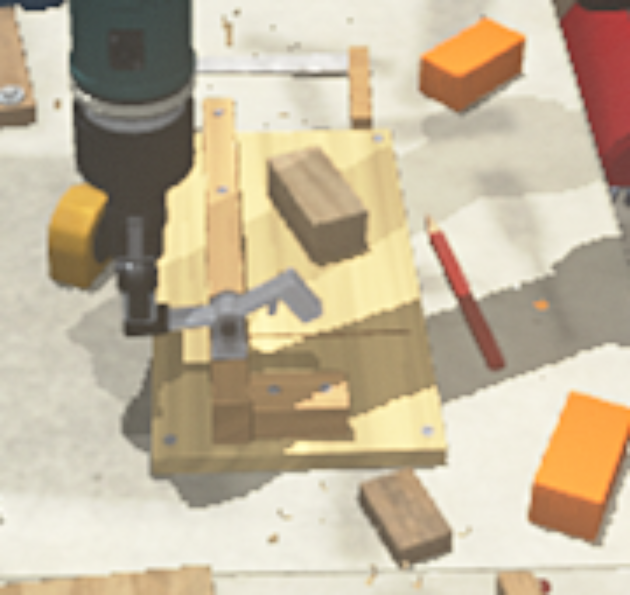

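The nose is clearly rising (now at crop (305,290)), with the fingers on the pad at (145,320). I'll press the last few mm slowly.

send_rows(deltas=[[[0.2, 0, 0.1, 0, -0.01, 0, 1], [0.2, 0, 0.1, 0, 0, 0, 1], [0.2, 0, 0, 0, 0, 0, 1], [0.2, 0, 0, 0, 0, 0, 1], [0.2, 0, 0, 0, 0, 0, 1], [0.1, 0, 0, 0, 0, 0, 1], [0, 0, 0, 0, 0, 0, 1], [0, 0, 0, 0, 0, 0, 1], [0, 0, 0, 0, 0, 0, 1], [0, 0, 0, 0, 0, 0, 1]]])

```text
t: 5.3
eef_pos: [628.1, 207.5, 82.4]
ee_rot: [2.214, 0.026, -2.207]
wrist_force: [1.5, 0.1, 2.9]
finger_gap: -0.003
```

```bash
python3 - <<'E'
from h import *
st([88,103,79])
E
```

```text
t 5.3 tcp jig [ 88.5 102.6  82.4] world [628.1 207.5  82.4] F [1.5 0.1 2.9] gap -0.0
tool axes(jig) [[0.003, -0.002, -1.0], [0.001, -1.0, 0.002], [-1.0, -0.001, -0.003]] turn needed [-0.002 -0.003  0.001] -1
shift tool cm [ 0.34 -0.04  0.05] in desired axes [-0.5  0.4 -3.4]
```

send_rows(deltas=[[[0.3, 0, 0, 0, 0, 0, 1], [0.3, 0, 0, 0, 0, 0, 1], [0.3, 0, 0, 0, 0, 0, 1], [0.3, 0, 0, 0, 0, 0, 1], [0.3, 0, 0, 0, 0, 0, 1], [0.3, 0, 0, 0, 0, 0, 1], [0.3, 0, 0, 0, 0, 0, 1], [0, 0, 0, 0, 0, 0, 1], [0, 0, 0, 0, 0, 0, 1], [0, 0, 0, 0, 0, 0, 1]]])

```text
t: 6.3
eef_pos: [627.3, 207.8, 82.6]
ee_rot: [2.21, 0.017, -2.205]
wrist_force: [1.1, -0.7, 3.9]
finger_gap: -0.0
```

```bash
python3 - <<'E'
from h import *
st([88,103,79])
cv2.imwrite("pics/s3.png",cv2.resize(env.camera("side")[170:340,190:370,::-1],None,fx=3.5,fy=3.5))
E
```

```text
t 6.3 tcp jig [ 87.8 102.9  82.6] world [627.3 207.8  82.6] F [ 1.1 -0.7  3.9] gap -0.0
tool axes(jig) [[0.002, -0.003, -1.0], [-0.007, -1.0, 0.003], [-1.0, 0.007, -0.002]] turn needed [-0.003 -0.002 -0.007] -1
shift tool cm [ 0.36 -0.01 -0.02] in desired axes [ 0.2  0.1 -3.6]
```

View pics/s3.png

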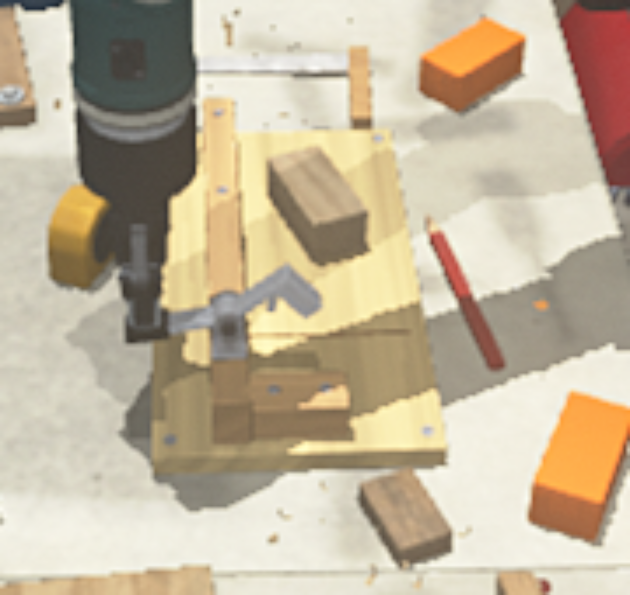

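send_rows(deltas=[[[0.8, 0, 0, 0, 0, 0.0, 1], [0.8, 0, 0, 0, 0, 0, 1], [1, 0, 0, 0, 0, 0, 1], [1, 0, 0, 0, 0, 0, 1], [1.2, 0, 0, 0, 0, 0, 1], [1.2, 0, 0, 0, 0, 0, 1], [1.2, 0, 0, 0, 0, 0, 1], [1.2, 0, 0, 0, 0, 0, 1], [1.2, 0, 0, 0, 0, 0, 1], [1.2, 0, 0, 0, 0, 0, 1]]])

```text
t: 7.35
eef_pos: [627.7, 208.6, 80.5]
ee_rot: [2.2, -0.028, -2.186]
wrist_force: [-28.5, -10.9, 75.8]
finger_gap: -0.0
```

```bash
python3 - <<'E'
from h import *
st([88,103,79])
E
```

```text
t 7.35 tcp jig [ 88.1 103.7  80.5] world [627.7 208.6  80.5] F [-28.5 -10.9  75.8] gap -0.0
tool axes(jig) [[0.006, -0.009, -1.0], [-0.041, -0.999, 0.008], [-0.999, 0.041, -0.006]] turn needed [-0.009 -0.006 -0.041] -1
shift tool cm [0.16 0.06 0.01] in desired axes [-0.1 -0.7 -1.5]
```

The joint is at its limit: the tip stopped at 66 mm, against 67 expected, with force rising. I'll lift off and check that the nose stays up.

send_rows(deltas=[[[-1, 0, 0, 0, 0, -0.04, 1], [-2, 0, 0, 0, 0, 0, 1], [-3, 0, 0, 0, 0, 0, 1], [-4, 0, 0, 0, 0, 0, 1], [-2, 0, 0, 0, 0, 0, 1], [0, 2, 2, 0, 0, 0, 0], [0, 4, 4, 0, 0, 0, 0], [0, 4, 4, 0, 0, 0, 0], [0, 3, 3, 0, 0, 0, 0], [0, 0, 0, 0, 0, 0, 0]]])

```text
t: 8.35
eef_pos: [496.0, 79.7, 203.0]
ee_rot: [2.21, 0.021, -2.214]
wrist_force: [0.2, -0.2, 0.1]
finger_gap: 0.5
```

```bash
python3 - <<'E'
from h import *
st([-108,-59,120])
cv2.imwrite("pics/s4.png",cv2.resize(env.camera("side")[170:340,190:370,::-1],None,fx=3.5,fy=3.5))
E
```

```text
t 8.35 tcp jig [-46.7 -22.  203. ] world [496.   79.7 203. ] F [ 0.2 -0.2  0.1] gap 0.5
tool axes(jig) [[-0.002, -0.005, -1.0], [-0.0, -1.0, 0.005], [-1.0, 0.0, 0.002]] turn needed [-0.005  0.002 -0.   ] -1
shift tool cm [8.31 3.73 6.1 ] in desired axes [-61.3 -37.  -83. ]
```

View pics/s4.png

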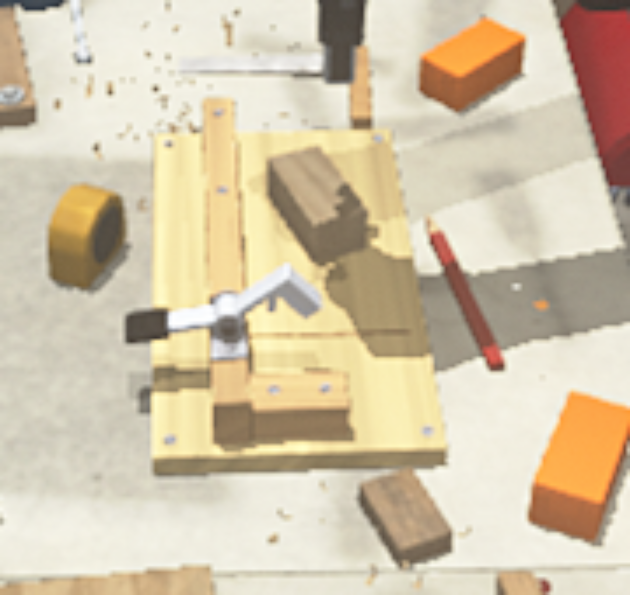

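The nose stays raised at crop (300,285), with the tail down at (147,325). Next, the pushing pose in front of the block, with the fingers half open.

send_rows(deltas=[[[0, 1.3, 2, 0, 0, 0, 0], [0, 1.3, 2, 0, 0, 0, 0], [0, 0.8, 1.3, 0, 0, 0, 0], [0, 0.3, 0.6, 0, 0, 0, 0], [3, 0, 0, 0, 0, 0, 0], [3, 0, 0, 0, 0, 0, 0], [3, 0, 0, 0, 0, 0, 0], [2, 0, 0, 0, 0, 0, 0], [0, 0, 0, 0, 0, 0, 0], [0, 0, 0, 0, 0, 0, 0]]])

```text
t: 9.4
eef_pos: [446.5, 51.3, 90.1]
ee_rot: [2.222, 0.041, -2.203]
wrist_force: [-0.4, -0.6, 0.8]
finger_gap: 0.501
```

```bash
python3 - <<'E'
from h import *
st([-108,-59,42])
E
```

```text
t 9.4 tcp jig [-96.9 -49.1  90.1] world [446.5  51.3  90.1] F [-0.4 -0.6  0.8] gap 0.5
tool axes(jig) [[0.009, 0.003, -1.0], [0.01, -1.0, -0.003], [-1.0, -0.01, -0.009]] turn needed [ 0.003 -0.009  0.01 ] -1
shift tool cm [4.79 1.03 1.16] in desired axes [-11.1  -9.9 -48.1]
```

send_rows(deltas=[[[0, 0.5, 0.7, 0, -0.009, 0.01, 0], [0, 0.5, 0.6, 0, 0, 0, 0], [1.5, 0, 0, 0, 0, 0, 0], [1.5, 0, 0, 0, 0, 0, 0], [1, 0, 0, 0, 0, 0, 0], [0.7, 0, 0, 0, 0, 0, 0], [0.3, 0, 0, 0, 0, 0, 0], [0, 0, 0, 0, 0, 0, 0], [0, 0, 0, 0, 0, 0, 0], [0, 0, 0, 0, 0, 0, 0]]])

```text
t: 10.4
eef_pos: [437.3, 39.3, 45.1]
ee_rot: [2.221, 0.027, -2.193]
wrist_force: [-0.2, -1.3, -0.2]
finger_gap: 0.5
```

```bash
python3 - <<'E'
from h import *
st([-36,-59,42])
cv2.imwrite("pics/t5.png",cv2.resize(env.camera("top")[140:300,140:390,::-1],None,fx=3.2,fy=3.2))
E
```

```text
t 10.4 tcp jig [-106.4  -61.    45.1] world [437.3  39.3  45.1] F [-0.2 -1.3 -0.2] gap 0.5
tool axes(jig) [[0.013, 0.002, -1.0], [-0.002, -1.0, -0.002], [-1.0, 0.002, -0.013]] turn needed [ 0.002 -0.013 -0.002] -1
shift tool cm [ 0.4  -0.18 -7.03] in desired axes [70.4  2.  -3.1]
```

View pics/t5.png

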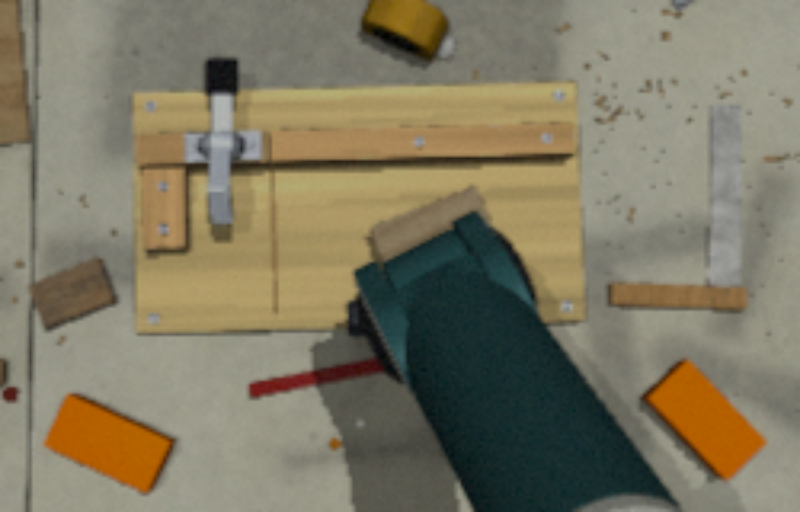

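The block hasn't been disturbed and the gripper is in front of it. I'll push towards the fence.

send_rows(deltas=[[[0, 0, -0.6, 0, -0.013, 0, 0], [0, 0, -0.6, 0, 0, 0, 0], [0, 0, -0.6, 0, 0, 0, 0], [0, 0, -0.6, 0, 0, 0, 0], [0, 0, -0.6, 0, 0, 0, 0], [0, 0, -0.6, 0, 0, 0, 0], [0, 0, -0.6, 0, 0, 0, 0], [0, 0, -0.6, 0, 0, 0, 0], [0, 0, -0.5, 0, 0, 0, 0], [0, 0, 0, 0, 0, 0, 0]]])

```text
t: 11.45
eef_pos: [495.4, 41.1, 45.5]
ee_rot: [2.206, 0.028, -2.209]
wrist_force: [-0.7, -0.2, -0.6]
finger_gap: 0.5
```

```bash
python3 - <<'E'
from h import *
st([-36,-59,42])
cv2.imwrite("pics/s6.png",cv2.resize(env.camera("side")[170:340,190:370,::-1],None,fx=3.5,fy=3.5))
cv2.imwrite("pics/w6.png",env.camera("wrist")[:,:,::-1])
E
```

```text
t 11.45 tcp jig [-48.2 -60.5  45.5] world [495.4  41.1  45.5] F [-0.7 -0.2 -0.6] gap 0.5
tool axes(jig) [[-0.001, 0.002, -1.0], [-0.002, -1.0, -0.002], [-1.0, 0.002, 0.001]] turn needed [ 0.002  0.001 -0.002] -1
shift tool cm [ 0.34 -0.15 -1.22] in desired axes [12.2  1.5 -3.5]
```

View pics/s6.png

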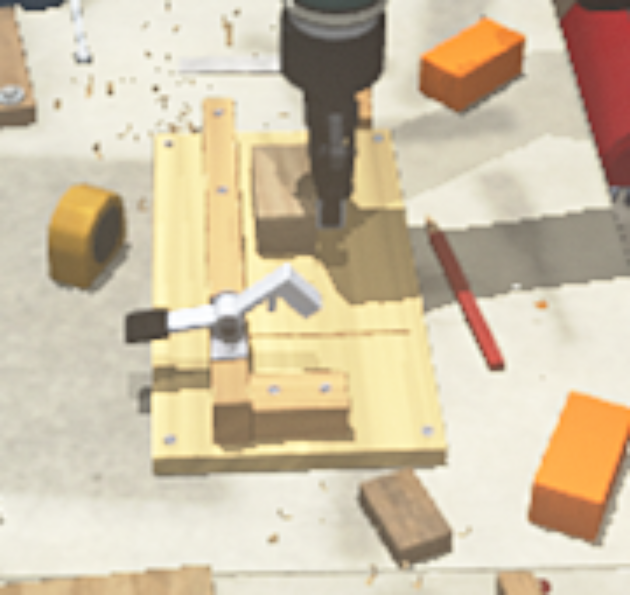

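View pics/w6.png

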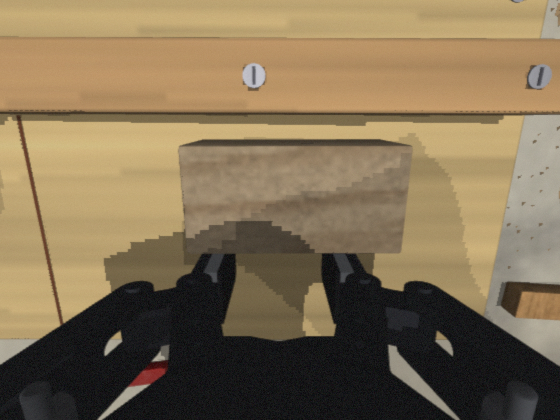

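The wrist view shows the block parallel to the fence, at (182–410, 140–252), with a small gap left to the fence at row 112. I'll continue until it touches.

send_rows(deltas=[[[0, 0, -0.5, 0, 0, 0, 0], [0, 0, -0.5, 0, 0, 0, 0], [0, 0, -0.4, 0, 0, 0, 0], [0, 0, -0.4, 0, 0, 0, 0], [0, 0, -0.4, 0, 0, 0, 0], [0, 0, -0.4, 0, 0, 0, 0], [0, 0, -0.4, 0, 0, 0, 0], [0, 0, -0.4, 0, 0, 0, 0], [0, 0, -0.4, 0, 0, 0, 0], [0, 0, 0, 0, 0, 0, 0]]])

```text
t: 12.55
eef_pos: [505.9, 40.3, 41.5]
ee_rot: [2.13, 0.014, -2.271]
wrist_force: [0.3, 0.4, -1.3]
finger_gap: 0.501
```

```bash
python3 - <<'E'
from h import *
st([-36,-59,42])
cv2.imwrite("pics/w7.png",env.camera("wrist")[:,:,::-1])
E
```

```text
t 12.55 tcp jig [-37.7 -61.6  41.5] world [505.9  40.3  41.5] F [ 0.3  0.4 -1.3] gap 0.5
tool axes(jig) [[-0.064, 0.002, -0.998], [-0.013, -1.0, -0.001], [-0.998, 0.013, 0.064]] turn needed [ 0.002  0.064 -0.013] -1
shift tool cm [-0.06 -0.26 -0.17] in desired axes [1.7 2.6 0.5]
```

View pics/w7.png

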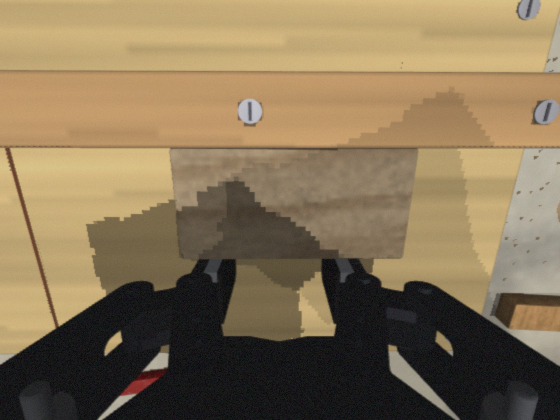

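The block is flush to the fence. I'll back off, shut the fingers, lift and go behind the trailing end.

send_rows(deltas=[[[0, 0, 1, 0, 0.06, -0.01, 0], [0, 0, 1.5, 0, 0, 0, 0], [-2, 0, 1, 0, 0, 0, 1], [-3, 0, 0, 0, 0, 0, 1], [-3, 0, 0, 0, 0, 0, 1], [0, 2, -1.5, 0, 0, 0, 1], [0, 2, -1.5, 0, 0, 0, 1], [0, 2, -1.5, 0, 0, 0, 1], [0, 1, -1, 0, 0, 0, 1], [0, 0, 0, 0, 0, 0, 1]]])

```text
t: 13.6
eef_pos: [536.5, -30.6, 128.0]
ee_rot: [2.223, 0.03, -2.19]
wrist_force: [-1.3, -0.3, 0.9]
finger_gap: -0.003
```

```bash
python3 - <<'E'
from h import *
st([-2,-140,42])
im=env.camera("top"); cv2.imwrite("pics/t8.png",cv2.resize(im[140:300,140:390,::-1],None,fx=3.2,fy=3.2))
cv2.imwrite("pics/s8.png",cv2.resize(env.camera("side")[170:340,190:370,::-1],None,fx=3.5,fy=3.5))
E
```

```text
t 13.6 tcp jig [  -8.8 -133.2  128. ] world [536.5 -30.6 128. ] F [-1.3 -0.3  0.9] gap -0.0
tool axes(jig) [[0.015, 0.004, -1.0], [-0.001, -1.0, -0.004], [-1.0, 0.001, -0.015]] turn needed [ 0.004 -0.015 -0.001] -1
shift tool cm [ 8.61  0.67 -0.55] in desired axes [  6.8  -6.8 -86. ]
```

View pics/t8.png

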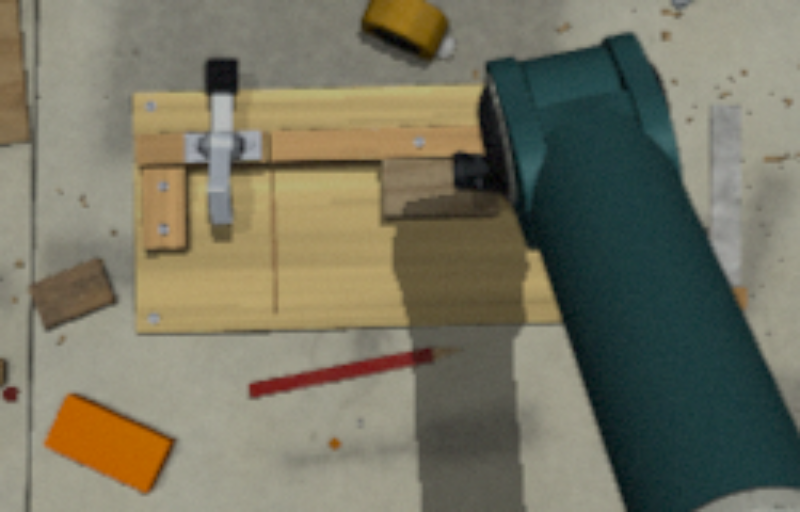

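View pics/s8.png

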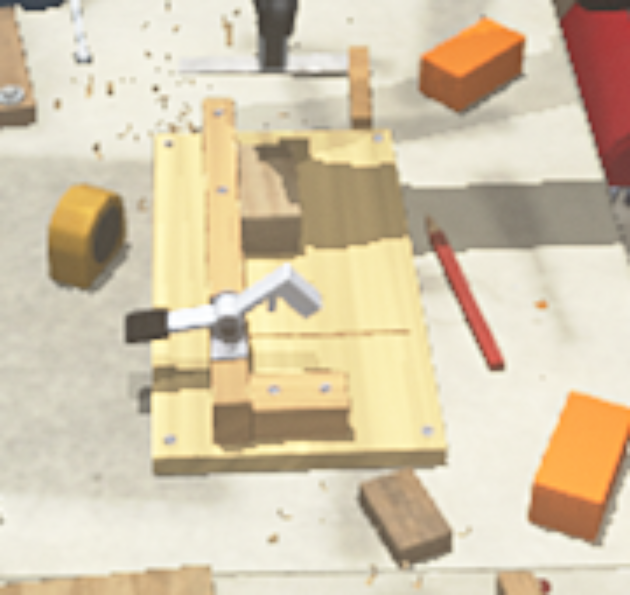

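send_rows(deltas=[[[0, 0.4, -0.4, 0, -0.015, 0, 1], [0, 0.4, -0.3, 0, 0, 0, 1], [1.5, 0, 0, 0, 0, 0, 1], [2, 0, 0, 0, 0, 0, 1], [2, 0, 0, 0, 0, 0, 1], [1.2, 0, 0, 0, 0, 0, 1], [0.7, 0, 0, 0, 0, 0, 1], [0.4, 0, 0, 0, 0, 0, 1], [0, 0, 0, 0, 0, 0, 1], [0, 0, 0, 0, 0, 0, 1]]])

```text
t: 14.7
eef_pos: [539.5, -32.1, 43.1]
ee_rot: [2.196, 0.043, -2.21]
wrist_force: [0.2, 0.6, 0.5]
finger_gap: 0.002
```

```bash
python3 - <<'E'
from h import *
st([-2,30,42])
cv2.imwrite("pics/w9.png",env.camera("wrist")[:,:,::-1])
E
```

```text
t 14.7 tcp jig [  -5.9 -134.8   43.1] world [539.5 -32.1  43.1] F [0.2 0.6 0.5] gap 0.0
tool axes(jig) [[-0.006, 0.014, -1.0], [0.001, -1.0, -0.014], [-1.0, -0.001, 0.006]] turn needed [0.014 0.006 0.001] -1
shift tool cm [  0.13 -16.48  -0.62] in desired axes [  3.9 164.8  -1.1]
```

View pics/w9.png

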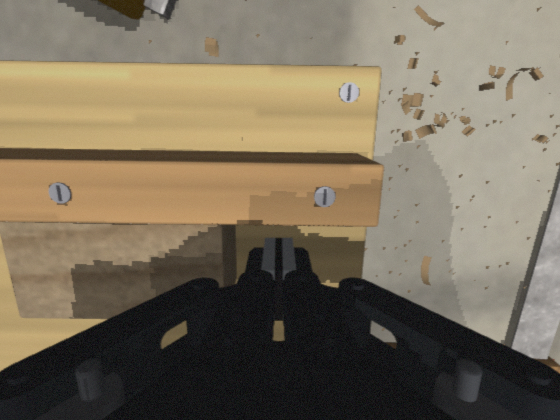

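The fingers are behind the block's trailing end (end face at columns 222–236). I'll push along the fence.

send_rows(deltas=[[[0, 0, -0.4, 0.014, 0.006, 0, 1], [0, -0.7, 0, 0, 0, 0, 1], [0, -0.8, 0, 0, 0, 0, 1], [0, -0.8, 0, 0, 0, 0, 1], [0, -0.8, 0, 0, 0, 0, 1], [0, -0.8, 0, 0, 0, 0, 1], [0, -0.8, 0, 0, 0, 0, 1], [0, -0.8, 0, 0, 0, 0, 1], [0, -0.8, 0, 0, 0, 0, 1], [0, -0.4, 0, 0, 0, 0, 1]]])

```text
t: 15.75
eef_pos: [543.2, 41.1, 45.2]
ee_rot: [2.214, 0.027, -2.206]
wrist_force: [-0.1, 0.3, -0.1]
finger_gap: -0.005
```

```bash
python3 - <<'E'
from h import *
st([-2,30,42])
cv2.imwrite("pics/w10.png",env.camera("wrist")[:,:,::-1])
E
```

```text
t 15.75 tcp jig [ -0.5 -61.7  45.2] world [543.2  41.1  45.2] F [-0.1  0.3 -0.1] gap -0.01
tool axes(jig) [[0.003, -0.001, -1.0], [0.001, -1.0, 0.001], [-1.0, -0.001, -0.003]] turn needed [-0.001 -0.003  0.001] -1
shift tool cm [ 0.32 -9.17  0.17] in desired axes [-1.5 91.7 -3.2]
```

View pics/w10.png

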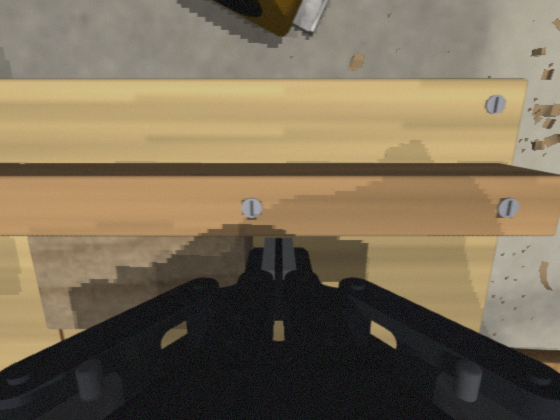

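The block is following flat along the fence, so I'll continue.

send_rows(deltas=[[[0, -0.8, 0, 0, 0, 0, 1], [0, -0.8, 0, 0, 0, 0, 1], [0, -0.8, 0, 0, 0, 0, 1], [0, -0.8, 0, 0, 0, 0, 1], [0, -0.8, 0, 0, 0, 0, 1], [0, -0.8, 0, 0, 0, 0, 1], [0, -0.8, 0, 0, 0, 0, 1], [0, -0.7, 0, 0, 0, 0, 1], [0, -0.4, 0, 0, 0, 0, 1], [0, 0, 0, 0, 0, 0, 1]]])

```text
t: 16.8
eef_pos: [541.4, 114.5, 45.2]
ee_rot: [2.214, 0.027, -2.206]
wrist_force: [0.7, -0.4, -0.5]
finger_gap: 0.002
```

```bash
python3 - <<'E'
from h import *
st([-2,30,42])
cv2.imwrite("pics/s11.png",cv2.resize(env.camera("side")[170:340,190:370,::-1],None,fx=3.5,fy=3.5))
cv2.imwrite("pics/w11.png",env.camera("wrist")[:,:,::-1])
E
```

```text
t 16.8 tcp jig [-0.4 11.7 45.2] world [541.4 114.5  45.2] F [ 0.7 -0.4 -0.5] gap 0.0
tool axes(jig) [[0.003, -0.0, -1.0], [0.001, -1.0, 0.0], [-1.0, -0.001, -0.003]] turn needed [-0.    -0.003  0.001] -1
shift tool cm [ 0.32 -1.83  0.16] in desired axes [-1.6 18.3 -3.2]
```

View pics/s11.png

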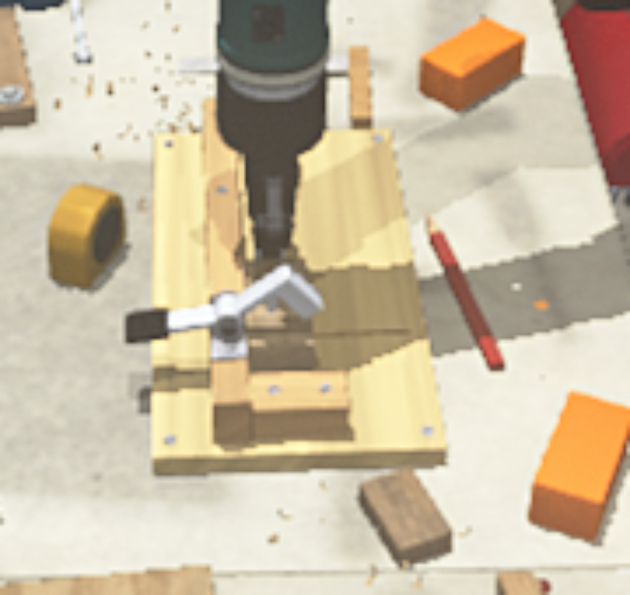

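View pics/w11.png

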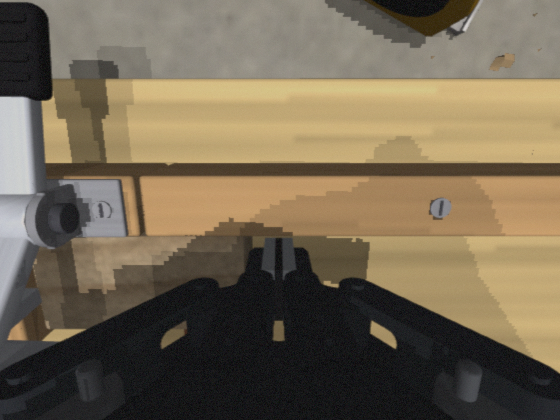

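send_rows(deltas=[[[0, -0.5, 0, 0, 0, 0, 1], [0, -0.5, 0, 0, 0, 0, 1], [0, -0.4, 0, 0, 0, 0, 1], [0, -0.3, 0, 0, 0, 0, 1], [0, -0.3, 0, 0, 0, 0, 1], [0, -0.3, 0, 0, 0, 0, 1], [0, -0.3, 0, 0, 0, 0, 1], [0, -0.3, 0, 0, 0, 0, 1], [0, 0, 0, 0, 0, 0, 1], [0, 0, 0, 0, 0, 0, 1]]])

```text
t: 17.9
eef_pos: [541.3, 132.1, 45.4]
ee_rot: [2.207, -0.002, -2.208]
wrist_force: [-0.8, -0.6, 0.2]
finger_gap: 0.005
```

```bash
python3 - <<'E'
from h import *
st([-2,30,42])
E
```

```text
t 17.9 tcp jig [-0.1 29.3 45.4] world [541.3 132.1  45.4] F [-0.8 -0.6  0.2] gap 0.01
tool axes(jig) [[-0.001, -0.011, -1.0], [-0.015, -1.0, 0.011], [-1.0, 0.015, 0.001]] turn needed [-0.011  0.001 -0.015] -1
shift tool cm [ 0.34 -0.07  0.2 ] in desired axes [-1.9  0.7 -3.4]
```

send_rows(deltas=[[[0, -0.3, 0, 0, 0, -0.015, 1], [0, -0.4, 0, 0, 0, 0, 1], [0, -0.4, 0, 0, 0, 0, 1], [0, -0.5, 0, 0, 0, 0, 1], [0, -0.5, 0, 0, 0, 0, 1], [0, -0.5, 0, 0, 0, 0, 1], [0, -0.5, 0, 0, 0, 0, 1], [0, 0, 0, 0, 0, 0, 1], [0, 0, 0, 0, 0, 0, 1], [0, 0, 0, 0, 0, 0, 1]]])

```text
t: 18.9
eef_pos: [541.2, 132.0, 45.6]
ee_rot: [2.189, -0.05, -2.219]
wrist_force: [0.1, -1.7, 1.2]
finger_gap: -0.001
```

```bash
python3 - <<'E'
from h import *
st([-2,30,42])
cv2.imwrite("pics/w12.png",env.camera("wrist")[:,:,::-1])
cv2.imwrite("pics/s12.png",cv2.resize(env.camera("side")[170:340,190:370,::-1],None,fx=3.5,fy=3.5))
E
```

```text
t 18.9 tcp jig [-0.2 29.2 45.6] world [541.2 132.   45.6] F [ 0.1 -1.7  1.2] gap -0.0
tool axes(jig) [[-0.014, -0.03, -0.999], [-0.039, -0.999, 0.03], [-0.999, 0.04, 0.013]] turn needed [-0.03   0.014 -0.04 ] -1
shift tool cm [ 0.36 -0.09  0.18] in desired axes [-1.8  0.8 -3.6]
```

View pics/w12.png

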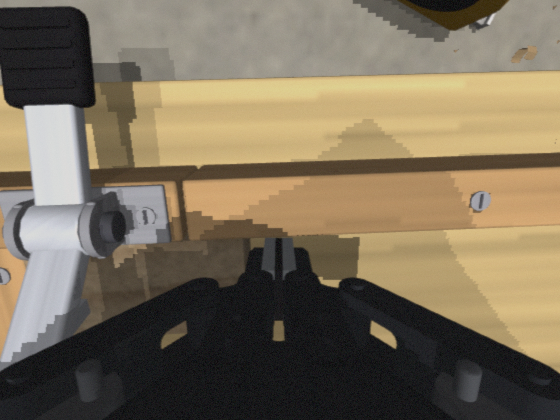

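View pics/s12.png

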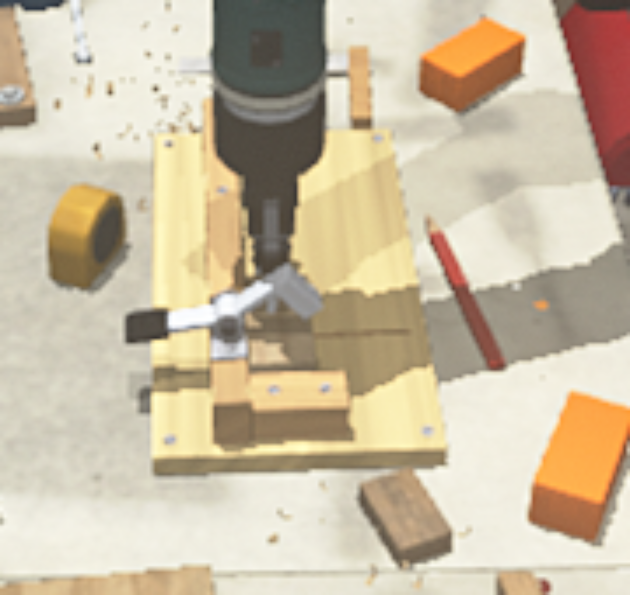

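The push has stopped dead at y = 29 and the tool is starting to yaw, so the block is butted. I'll back off, lift clear and inspect.

send_rows(deltas=[[[0, 1, 0, 0, 0, -0.04, 1], [0, 1.5, 0, -0.03, 0, 0, 1], [0, 3, 0, 0, 0, 0, 1], [-2, 3, 0, 0, 0, 0, 1], [-3, 3, 0, 0, 0, 0, 1], [-4, 3, 2, 0, 0, 0, 1], [-3, 3, 3, 0, 0, 0, 1], [0, 2, 3, 0, 0, 0, 1], [0, 0, 2, 0, 0, 0, 1], [0, 0, 0, 0, 0, 0, 1]]])

```text
t: 20.0
eef_pos: [449.3, -62.2, 165.9]
ee_rot: [2.2, 0.052, -2.217]
wrist_force: [-0.2, -0.1, -0.1]
finger_gap: 0.001
```

```bash
python3 - <<'E'
from h import *
st()
cv2.imwrite("pics/s13.png",cv2.resize(env.camera("side")[240:330,220:340,::-1],None,fx=6.5,fy=6.5,interpolation=cv2.INTER_CUBIC))
cv2.imwrite("pics/t13.png",cv2.resize(env.camera("top")[150:230,170:290,::-1],None,fx=6.5,fy=6.5,interpolation=cv2.INTER_CUBIC))
cv2.imwrite("pics/w13.png",env.camera("wrist")[:,:,::-1])
E
```

```text
t 20.0 tcp jig [ -96.8 -162.7  165.9] world [449.3 -62.2 165.9] F [-0.2 -0.1 -0.1] gap 0.0
tool axes(jig) [[-0.008, 0.012, -1.0], [0.011, -1.0, -0.012], [-1.0, -0.011, 0.008]] turn needed [0.012 0.008 0.011] -1
```

View pics/s13.png

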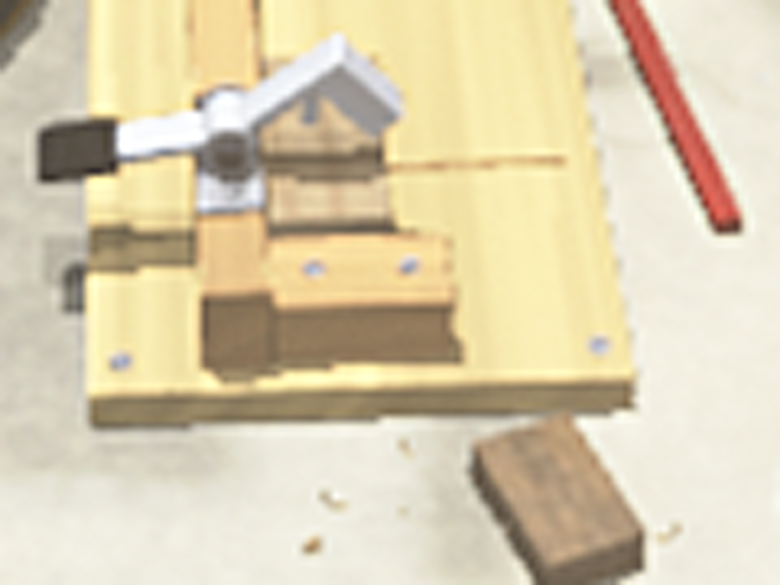

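View pics/t13.png

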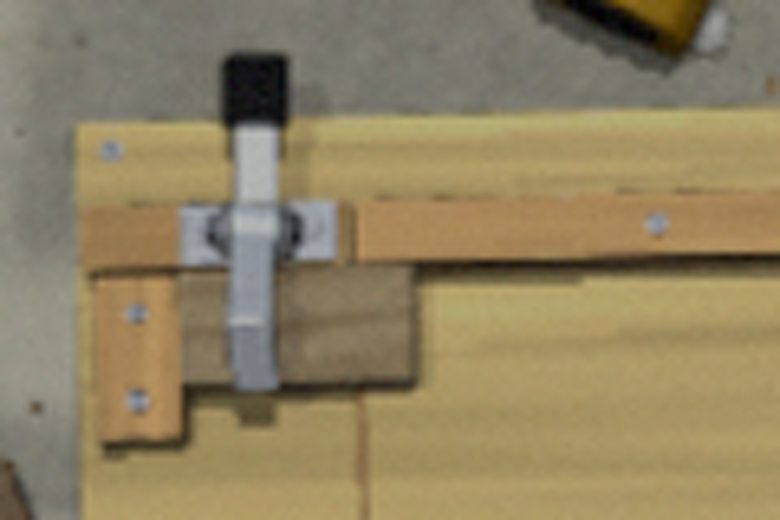

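View pics/w13.png

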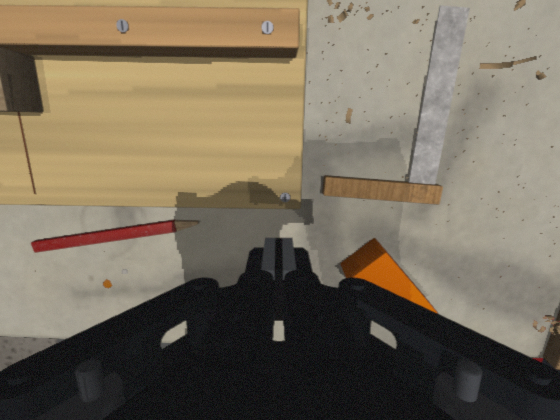

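The block appears butted at the end stop (top crop column 183) and along the fence, and the nose is up. As a numeric check I'll take a closer wrist view.

send_rows(deltas=[[[0, -3, 0, 0.012, 0.008, 0.01, 1], [0, -4, 0, 0, 0, 0, 1], [0, -4, -0.5, 0, 0, 0, 1], [0, -4, -0.5, 0, 0, 0, 1], [0, -2.5, 0, 0, 0, 0, 1], [0, -1, 0, 0, 0, 0, 1], [0, 0, 0, 0, 0, 0, 1], [0, 0, 0, 0, 0, 0, 1], [0, 0, 0, 0, 0, 0, 1], [0, 0, 0, 0, 0, 0, 1]]])

```text
t: 21.15
eef_pos: [464.6, 135.5, 164.1]
ee_rot: [2.214, 0.041, -2.207]
wrist_force: [-0.7, -0.1, -0.4]
finger_gap: -0.002
```

```bash
python3 - <<'E'
from h import *
import pickle
st()
pickle.dump(env.camera_params("wrist"),open("wp.pkl","wb"))
im=env.camera("wrist")[:,:,::-1]; cv2.imwrite("pics/w14.png",im)
C=lambda c:(170+(c[0]+.5)/6.5-.5,150+(c[1]+.5)/6.5-.5)
for c in [(415,385),(415,264),(184,385)]: print(np.round(w2j(plane("top",C(c),56)),1))
E
```

```text
t 21.15 tcp jig [-76.7  34.5 164.1] world [464.6 135.5 164.1] F [-0.7 -0.1 -0.4] gap -0.0
tool axes(jig) [[0.003, 0.005, -1.0], [0.008, -1.0, -0.005], [-1.0, -0.007, -0.003]] turn needed [ 0.005 -0.003  0.008] -1
[-28.   43.9  56. ]
[18.9 42.9 56. ]
[-25.5 132.5  56. ]
```

View pics/w14.png

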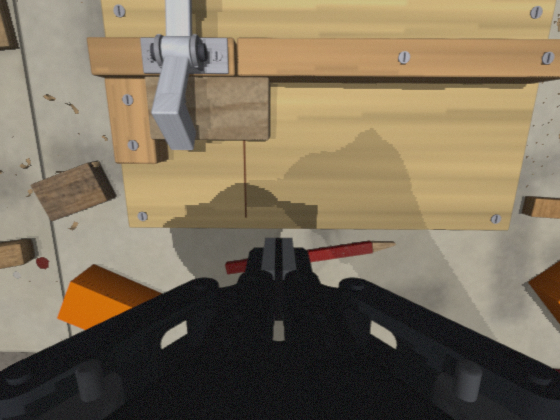

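```bash
python3 - <<'E'
import cv2
cv2.imwrite("pics/w14c.png",cv2.resize(cv2.imread("pics/w14.png")[60:170,100:290],None,fx=4.2,fy=4.2,interpolation=cv2.INTER_CUBIC))
E
```

```text
(no output)
```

View pics/w14c.png

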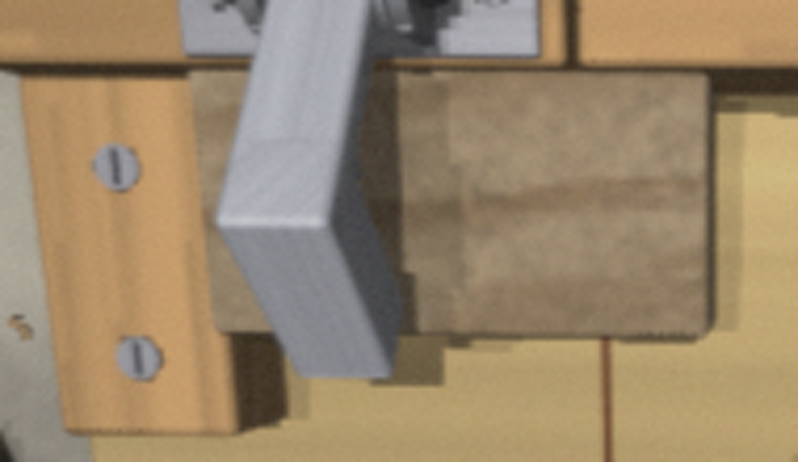

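```bash
python3 - <<'E'
from h import *
import pickle
p=pickle.load(open("wp.pkl","rb")); C=lambda c:(100+(c[0]+.5)/4.2-.5,60+(c[1]+.5)/4.2-.5)
g=lambda c,z:np.round(w2j(plane("wrist",C(c),z,p)),1)
print("block corners",g((706,74),56),g((704,333),56),g((216,331),56),g((190,71),56))
print("fence edge",g((5,66),58),g((575,69),58),g((790,68),58),"endstop front corner",g((238,432),48), "end stop edge near fence",g((189,75),48))
E
```

```text
block corners [19. 44. 56.] [-24.7  44.5  56. ] [-24.9 133.   56. ] [ 19.1 133.1  56. ]
fence edge [ 19.5 163.9  58. ] [19.5 66.3 58. ] [19.8 29.6 58. ] endstop front corner [-44.3 134.   48. ] end stop edge near fence [ 19.5 136.6  48. ]
```

```bash
python3 - <<'E'
from h import *
st(); print(env.hand_in())
E
```

```text
t 21.2 tcp jig [-76.7  34.4 164.1] world [464.6 135.3 164.1] F [-0.2 -0.4  0.5] gap -0.0
tool axes(jig) [[0.003, 0.004, -1.0], [0.007, -1.0, -0.004], [-1.0, -0.007, -0.003]] turn needed [ 0.004 -0.003  0.007] -1
the job is handed in; nothing more can be done
None
```

The pine block is seated in the jig with the nose raised, and I handed the job in at 21.2 s of the 62 s allowed; no verdict is reported back.

**What I did:** I pressed the tail down to its limit with the shut fingers. Then I pushed the block square against the fence with two half-open fingers. Finally I pushed it along the fence, under the raised nose, to the end stop.

**Last checks, by wrist-camera rays:**
- **Fence:** the gap is about 0.5 mm, and the block is parallel to it within about 0.01 rad.
- **End stop:** the gap is about 1 mm.
- **Nose:** it stayed up in every picture after I let go of the tail. I did not measure its angle, but the fingertips stopped 66–67 mm above the table, where the tail's limit is given as 67 mm.
- **Robot:** it was clear of everything and the wrist force was near zero.
- **Loose things:** they look unmoved in the pictures, but I did not measure them.

**What was off:**
- **Top camera:** it put the block's front edge up to 3 mm farther from the fence than the wrist view did. I trusted the closer wrist view.
- **Tail press:** the wrist force reached about 80 N at the tail's limit, which was more than needed but under the 120 N limit.

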